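Hang the lift-off door on the small-parts cabinet

TASK

Take the blue lift-off door out of its wooden rack and, with it standing open, gently lower it onto the cabinet's two upright hinge pins until both sockets sit fully home, then swing it shut and let go. The hinge plate is not exactly where it is marked, so feel for the pins and never force the door; leave the mug, jar and screwdriver alone.

Things in the scene. Friction and masses are not known exactly. Their poses are not given: they have to be found in the camera images.
- cabinet: Fixed open-fronted grey steel cabinet, 140 deep (x) x 200 wide (y) x 200 high (z) mm; origin at the centre of its underside, z up, open front facing its own -x (front face x = -70 mm, raised frame 8 mm). Two soft rubber buffers near its -y edge, faces at x = -84 mm, meet the shut door's back; each gives 5 mm at 0.5 N/mm. The steel hinge plate is on the front near the +y edge.
- hinge_low (a point): MARKED centre of the lower pin's shoulder, where the lower socket rests when home: 90 mm to -x, 85 to +y, 55 up from the cabinet's origin; cabinet axes. The real plate, both pins together, is clamped in slots and stands up to 7.5 mm either way from the mark along the cabinet's y (x and z are true). Pins: rigid, 8.4 mm diameter, rising 16 mm from the shoulder, last 5 mm tapered to 6.4 mm.
- hinge_high (a point): The same mark for the upper pin: 120 mm straight above hinge_low, same offset, same pin. Under each shoulder is a knuckle 20 mm across and 14 mm high. The lower socket cannot pass down through the upper knuckle, so bring the door in level from the cabinet's front with the sockets 18 to 80 mm above their shoulders, then lower it.
- door_centre (a point): Middle of the blue door panel, 150 wide (x) x 160 high (z) x 12 thick (y) mm, about 0.3 kg, upright. Axes: z up, +x from the free edge to the hinge edge, +y out of the outer face, where a black knob (20 mm across) sticks out 15 mm, 55 mm from the centre towards the free edge and 5 mm below it. The top edge, 80 mm above this point, is free to grasp across the thickness.
- socket_low (a point): Centre of the lower mouth of the door's lower hinge socket: upright octagonal steel tube 18 mm high, 25 outer and 10.4 inner width, open both ends; 90 mm to +x and 60 below door_centre, door axes. Hung open at a right angle, the door's axes are parallel to the cabinet's; shut, the door is turned +90 degrees about z (counter-clockwise from above) from that.
- socket_high (a point): The same point of the upper socket: 120 mm above socket_low on the same axis.
- rack: Wooden door rack fixed to the bench: base 200 x 90 x 20 mm, origin at the centre of its underside, with a slot 14 mm wide along its x between blocks 45 mm high (tops 65 mm above the bench). The door stands in it on its lower edge, 20 mm above the bench.
- mug_mid (a point): Centre of a white mug, 76 mm across and 90 mm high; leave it alone.
- jar_mid (a point): Centre of an amber jar, 60 mm across and 90 mm high; leave it alone.
- driver_grip (a point): Handle of a screwdriver lying on the bench; leave it alone.
There are look-alikes about, which are no part of the job. Of the things like the part that bears door_centre, leave any that is pink or yellow; of the rest the larger one is meant.

How it is judged:
By the outcome, as a careful person would: the job done as asked, in the order asked, and still so for the second after the job is handed in, with the robot touching nothing.
It also fails if it takes over 72 s, if anything falls off the work surface, if the arm or the gripper's body presses on something with over 40 N, if the wrist force passes 120 N, or if a joint passes its speed limit or range.

ROBOT

A 6-joint arm with a two-finger parallel gripper is mounted at the origin on the work surface. World frame = base frame: x ahead of the robot, y to its left, z up, the work surface at z = 0. Lengths are in m, angles in rad, forces in N, time in s.
With the tool pointing down it reaches from about 0.375 to 0.9 m from the base axis. Payload 3.1 kg.
Tool frame: the origin (TCP) lies between the finger pads; the fingertips stand 25 mm ahead of it and the grasp point (between the pads) lies 6 mm ahead of it; x points along the fingers, y is the direction in which the jaws open and shut, and the axes are right-handed (so a half turn about x gives the same grasp; the last joint's range is limited). The gripper opens to 85 mm and grips with 20 to 120 N. Pads are 22 mm wide; open, the fingers measure 114 mm over their backs; the gripper's body (76 mm by 85 mm) begins 54 mm behind the grasp point. The pads swing forward as they close: fully open they stand 13 mm farther back than shut.
Start: joints at [1.065, 0.527, 1.433, -0, 1.181, -0.178], TCP at [0.201, 0.592, 0.225] pointing down, gripper open.
Joint ranges: [-3.08, 3.08], [-0.75, 2.2], [0.22, 2.44], [-1.43, 4.57], [0, 2.65], [-2.85, 2.85]. Speed limits (rad/s): [2.79, 2.79, 3.14, 3.14, 3.14, 3.14].

INTERFACE

Orientations are given as a unit quaternion [x, y, z, w].
In Python, from station import manip, viewer, workorder gives the robot as it stands.
- The arm moves only by the shell command python3 -m crank 'ROWS' [FORCE]. ROWS is JSON, one flat list of numbers, 5 for each row, row after row: the opening, from 0 (shut) to 1 (fully open), then the shift along the world's x, y, z in mm, then the turn about the world's z in rad. A call has 1 to 10 rows; each row is the pose to reach, as a shift and turn from the pose commanded when the call began; what a row does not reach only later rows make up. A row lasts 1/8 s, in which the tool goes at most 62.5 mm and 10.7 degrees, less where a joint would pass 70% of its speed; a pose out of reach is approached as far as the arm can. A call with a gripper value outside its range is refused whole. The fingers move at their own pace and stop on an object; FORCE is the grip in N (left out, the last holds). Time passes only in rows, so rows that repeat a pose let the fingers close. It gives the time, the measured TCP pose, the force and the opening at its end, in the units of the state.
- manip.sense(): the state, without advancing time (a new reading comes with each control period).
- viewer.snapshot(name): name is "scene" or "side" or "wrist"; returns a dict with "img" (400x640x3 uint8, red, green, blue), "range_z" (400x640 float32, m along the optical axis (not along the pixel's ray), 0 where there is no reading), "fx", "fy", "cx", "cy" (pixels), "origin" and "attitude" of the camera in the world. Camera axes: x right, y down, z forward; pixel columns grow to the right and rows downward; lengths in m; the calibration is good to about 2 mm. A picture is of the moment at which its call begins.
- workorder.sign_off(): hands the job in, once; it reports no verdict.
The state is a dict: "t": time; "q": joint angles; "qd": joint speeds; "tau": joint torques, N m; "tcp_pos": TCP position; "tool_rot": TCP orientation; "force": force on the tool from outside, world axes, zero at the start; "ft_torque": the same for the moment, N m; "finger_gap": opening from 0.0 (shut) to 1.0 (fully open).
Only numpy, scipy, OpenCV 4.12 (cv2) and the standard library are available. Lean on these libraries where they do the work, as an engineer would, in place of code of your own. Each camera call takes 0.05 s, during which the arm holds its last target.

## Working session

There is one attempt and no reset: what is moved stays moved. The work goes in short steps, Python scripts to look and compute and a shell command to move; the robot and the scene stay as the last step left them, time stands still between calls to the robot, and variables do not carry over. Pictures are saved under pics/ and viewed, and the job is handed in when it is done.

```bash
ls; mkdir -p pics; cat > h.py <<'E'
import numpy as np, cv2
from station import manip, viewer, workorder
from scipy.spatial.transform import Rotation as R
def snap(name,fn):
    s=viewer.snapshot(name); cv2.imwrite(f'pics/{fn}.png',s['img'][:,:,::-1]); np.savez(f'pics/{fn}.npz',**s); return s
def load(fn): return np.load(f'pics/{fn}.npz')
def rot(s):
    a=np.array(s['attitude']); return R.from_quat(a).as_matrix() if a.size==4 else a.reshape(3,3)
def world(s):
    d=s['range_z']; v,u=np.mgrid[:d.shape[0],:d.shape[1]]
    p=np.stack([(u-s['cx'])/s['fx']*d,(v-s['cy'])/s['fy']*d,d],-1)
    w=p@rot(s).T+np.array(s['origin']); w[d==0]=np.nan; return w
def proj(s,P):
    c=(np.atleast_2d(P)-np.array(s['origin']))@rot(s); return np.c_[c[:,0]/c[:,2]*s['fx']+s['cx'],c[:,1]/c[:,2]*s['fy']+s['cy']]
E
python3 - <<'E'
from h import *
for n in ['scene','side','wrist']:
    s=snap(n,n+'0'); print(n,s['origin'],s['attitude'],s['fx'])
print(manip.sense())
E
```

```text
pics
scene [ 1.22391894 -0.51265568  0.9339064 ] [ 0.8158238   0.43044455 -0.1884213  -0.33711486] 416.2436173578307
side [-0.12960702 -0.83715634  0.74714173] [ 0.81989965 -0.29116108  0.16010765 -0.46621383] 388.26563228239985
wrist [0.13789841 0.61177508 0.37206089] [0.80585563 0.57745189 0.07550355 0.1069824 ] 320.98292124837
{'t': 0.15, 'q': array([ 1.06549756e+00,  5.28279765e-01,  1.43358278e+00,  4.20574691e-05,
        1.18142134e+00, -1.78494631e-01]), 'qd': array([-0.00020191, -0.00379817, -0.00461204,  0.00011137,  0.00011653,
       -0.00292731]), 'tau': array([ 6.01979500e-04, -4.42741156e+01, -1.78274667e+01, -2.23567076e-04,
        5.60346249e-03,  2.80060306e-05]), 'tcp_pos': array([0.20032341, 0.59144633, 0.22404978]), 'tool_rot': array([ 0.11447604,  0.69790007, -0.11559349,  0.69747321]), 'force': array([0.28058775, 0.11809391, 0.03957822]), 'ft_torque': array([ 0.06825795, -0.01145093, -0.01692619]), 'finger_gap': 1.0038358172071629}
```

View pics/scene0.png

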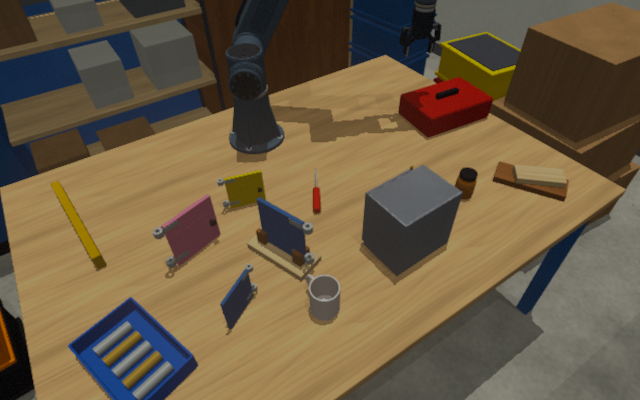

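View pics/side0.png

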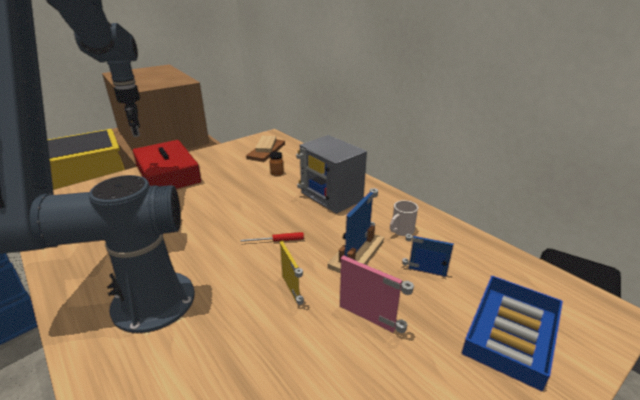

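View pics/wrist0.png

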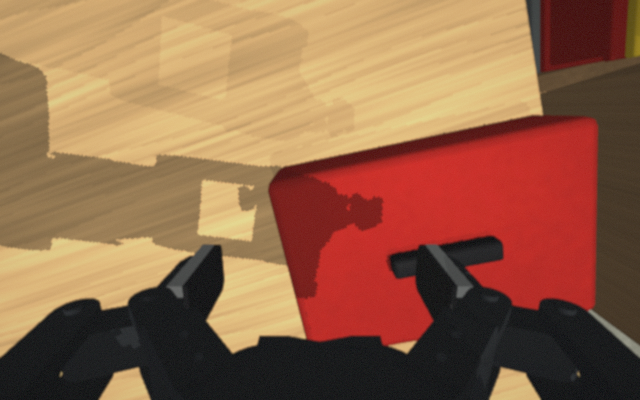

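```bash
python3 - <<'E'
import cv2
a=cv2.imread('pics/scene0.png'); cv2.imwrite('pics/sc_crop.png',cv2.resize(a[150:290,230:480],None,fx=3.2,fy=3.2,interpolation=cv2.INTER_CUBIC))
a=cv2.imread('pics/side0.png'); cv2.imwrite('pics/si_crop.png',cv2.resize(a[125:275,270:430],None,fx=4,fy=4,interpolation=cv2.INTER_CUBIC))
E
```

```text
(no output)
```

View pics/sc_crop.png

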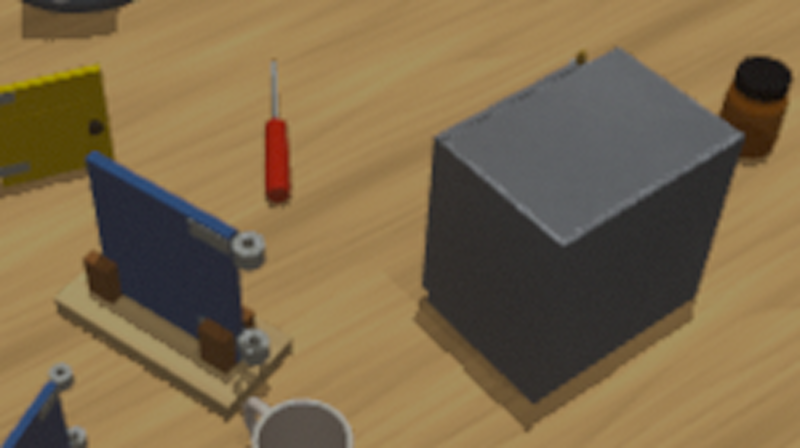

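View pics/si_crop.png

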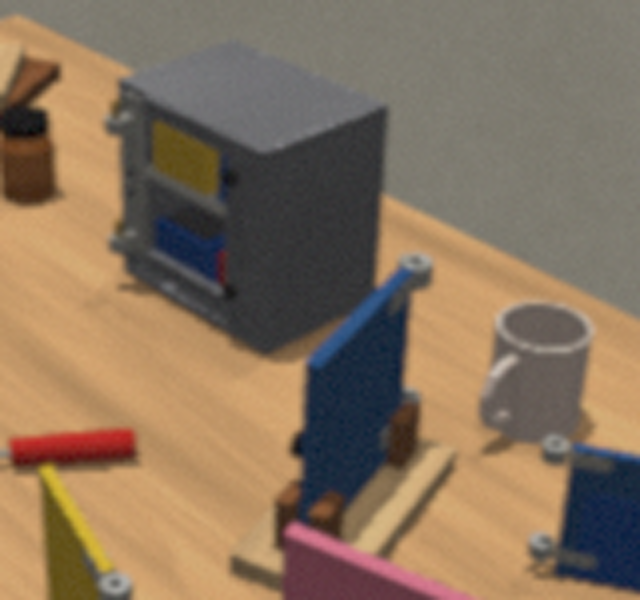

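```bash
python3 - <<'E'
from h import *
def up(fn):
    s=load(fn); return s,world(s)
for fn in ['scene0','side0']:
    s,w=up(fn)
    # cabinet top
    pts=w.reshape(-1,3)
    m=(np.abs(pts[:,2]-0.2)<0.006)
    roi=np.zeros(w.shape[:2],bool)
    if fn=='scene0': roi[150:260,350:470]=1
    else: roi[130:175,295:370]=1
    P=pts[m&roi.ravel()]
    r=cv2.minAreaRect((P[:,:2]*1000).astype(np.float32)); print(fn,'cab',len(P),r,P[:,2].mean()); print(cv2.boxPoints(r))
    img=s['img'].astype(int)
    roi[:]=0
    if fn=='scene0': roi[195:265,250:312]=1
    else: roi[190:260,340:378]=1
    bl=(img[...,2]>img[...,0]*1.5)&(img[...,2]>50)&roi
    P=w[bl]; P=P[~np.isnan(P[:,0])]
    print('door',len(P),np.percentile(P,[1,50,99],axis=0))
    top=P[P[:,2]>np.percentile(P[:,2],99)-0.006]
    r=cv2.minAreaRect((top[:,:2]*1000).astype(np.float32)); print('top',len(top),r,top[:,2].mean()); print(cv2.boxPoints(r))
    q=P[P[:,2]<0.165]; c=np.median(q,0)
    A=np.c_[q[:,:2],np.ones(len(q))]
    # plane fit robust: normal horizontal
    for i in range(5):
        c=q.mean(0); u,sv,vt=np.linalg.svd(q-c,full_matrices=False); n=vt[2]; d=(q-c)@n; q=q[np.abs(d)<max(0.002,2*d.std())]
    print('plane',c,n,np.degrees(np.arctan2(n[1],n[0])),d.std())
E
```

```text
scene0 cab 3199 ((707.5907592773438, 110.01094055175781), (152.0769805908203, 205.95835876464844), 1.975475549697876) 0.19862588336051556
[[628.0476    210.30774  ]
 [635.14734     4.4717865]
 [787.1339      9.714142 ]
 [780.0342    215.5501   ]]
door 192 [[ 0.47845167 -0.22449401  0.17275337]
 [ 0.54708942 -0.20017113  0.17821382]
 [ 0.61798051 -0.17339627  0.1819797 ]]
top 158 ((549.4019165039062, -198.601806640625), (151.5802459716797, 11.68032455444336), 18.524341583251953) 0.17875482157571684
[[ 475.6831  -217.14331]
 [ 479.39404 -228.21848]
 [ 623.1207  -180.0603 ]
 [ 619.4098  -168.98514]]
  return _methods._mean(a, axis=axis, dtype=dtype,
  ret = um.true_divide(
<stdin>:27: RuntimeWarning: Mean of empty slice.
Traceback (most recent call last):
IndexError: index 2 is out of bounds for axis 0 with size 0
```

```bash
python3 - <<'E' 2>&1 | grep -v Warn
from h import *
from scipy.optimize import least_squares
def plane(q,n0,tol=.004):
    for i in range(8):
        c=q.mean(0); u,sv,vt=np.linalg.svd(q-c,full_matrices=False); n=vt[2]; d=(q-c)@n; q=q[np.abs(d)<max(0.0015,2*d.std())]
    if n@n0<0:n=-n
    return c,n,len(q),d.std()
for fn,faces in {'scene0':{'+x':((205,245,425,448),(1,0,0)),'-y':((200,250,370,400),(0,-1,0)),'top':((185,205,390,440),(0,0,1)),'door':((210,240,265,298),(0,-1,0)),'table':((330,370,300,400),(0,0,1))},
  'side0':{'-y':((165,195,340,360),(0,-1,0)),'top':((145,152,320,345),(0,0,1)),'door':((205,240,350,368),(0,-1,0)),'table':((250,270,170,250),(0,0,1))}}.items():
    s=load(fn);w=world(s)
    for k,(r,n0) in faces.items():
        q=w[r[0]:r[1],r[2]:r[3]].reshape(-1,3); q=q[~np.isnan(q[:,0])]
        c,n,N,sd=plane(q,np.array(n0)); print(fn,k,c.round(4),n.round(4),'yaw',np.degrees(np.arctan2(n[1],n[0])).round(2),N,sd.round(5))
E
```

```text
scene0 +x [0.7807 0.137  0.1151] [9.995e-01 3.120e-02 9.000e-04] yaw 1.79 784 0.00067
scene0 -y [0.713  0.0098 0.1274] [ 2.920e-02 -9.996e-01 -8.000e-04] yaw -88.33 1118 0.00081
scene0 top [0.7163 0.1037 0.1987] [1.0e-04 2.5e-03 1.0e+00] yaw 87.12 882 0.00105
scene0 door [ 0.542  -0.1957  0.1157] [-0.7653 -0.1442  0.6274] yaw -169.33 915 0.02063
scene0 table [ 0.873  -0.2086 -0.0221] [-0.7752  0.51    0.3726] yaw 146.66 3984 0.02567
side0 -y [0.706  0.0088 0.1135] [ 0.0352 -0.9994 -0.0031] yaw -87.98 499 0.00115
side0 top [0.7069 0.104  0.1985] [0.0143 0.0136 0.9998] yaw 43.51 149 0.00085
side0 door [ 0.5392 -0.206   0.118 ] [ 0.3284 -0.9445  0.0018] yaw -70.83 533 0.00064
side0 table [ 0.1905  0.0603 -0.0013] [0.0017 0.002  1.    ] yaw 49.4 1359 0.00107
```

```bash
python3 - <<'E' 2>&1 | grep -v Warn
from h import *
s=manip.sense(); Rm=R.from_quat(s['tool_rot']).as_matrix(); print(Rm.round(3))
S=load('scene0');w=world(S);img=S['img'].astype(int)
def rng(name,r):
    q=w[r[0]:r[1],r[2]:r[3]].reshape(-1,3); q=q[~np.isnan(q[:,0])]; q=q[q[:,2]>.01]; print(name,np.percentile(q,[1,50,99],axis=0).round(3).tolist())
rng('yellow',(168,212,218,268));rng('pink',(195,270,155,222));rng('mug',(270,320,305,345));rng('jar',(168,198,455,480));rng('driver',(170,215,310,325));rng('smallblue',(265,330,220,262))
wS=load('wrist0')
Rw=rot(wS); print('cam rel tool', Rm.T@(np.array(wS['origin'])-s['tcp_pos']), (Rm.T@Rw).round(3))
# project estimates
ex=np.array([np.cos(np.radians(1.8)),np.sin(np.radians(1.8)),0]);ey=np.array([-ex[1],ex[0],0])
c=.7146*ex+.0872*ey; print(c)
for z in (.055,.071,.175,.191):
  print('pin',proj(load('side0'),c-.09*ex+.085*ey+[0,0,z]))
for y in (19.2,18.5):
  dx=np.array([np.cos(np.radians(y)),np.sin(np.radians(y)),0]); d=np.array([.5494,-.1986,.1])
  for P in (d+.09*dx+[0,0,-.06+.018],d+.09*dx+[0,0,.078],d-.075*dx+[0,0,.08],d+.075*dx+[0,0,.08]): print(y,proj(S,P),proj(load('side0'),P))
E
```

```text
[[-0.001  0.321  0.947]
 [-0.001  0.947 -0.321]
 [-1.    -0.002 -0.   ]]
yellow [[0.281, -0.262, 0.012], [0.308, -0.204, 0.08], [0.508, -0.137, 0.179]]
pink [[0.373, -0.484, 0.012], [0.399, -0.401, 0.096], [0.427, -0.318, 0.16]]
mug [[0.647, -0.239, 0.011], [0.751, -0.203, 0.057], [0.791, -0.166, 0.091]]
jar [[0.639, 0.188, 0.013], [0.678, 0.384, 0.073], [0.779, 0.424, 0.2]]
driver [[0.311, -0.041, 0.012], [0.427, -0.009, 0.022], [0.472, 0.064, 0.027]]
smallblue [[0.606, -0.428, 0.011], [0.647, -0.38, 0.073], [0.675, -0.321, 0.115]]
cam rel tool [-0.14798737 -0.0010331  -0.06569703] [[ 0.    -0.26   0.966]
 [ 1.    -0.001 -0.   ]
 [ 0.001  0.966  0.26 ]]
[0.71150837 0.1096031  0.        ]
pin [[298.00612112 182.49055897]]
pin [[297.88235012 178.69411823]]
pin [[297.04199499 152.91781861]]
pin [[296.90691508 148.77449849]]
19.2 [[309.12179166 256.29781757]] [[371.48129697 222.72689529]]
19.2 [[307.36263388 225.87652634]] [[374.26386321 189.25550924]]
19.2 [[257.6126773  197.72624472]] [[348.45872123 214.95202766]]
19.2 [[302.52097045 222.65658032]] [[372.18720378 190.82816655]]
18.5 [[308.86403483 256.56463016]] [[371.80396157 222.83184939]]
18.5 [[307.08243546 226.14701251]] [[374.60508903 189.3512727 ]]
18.5 [[257.8542397  197.52901587]] [[348.15190768 214.85234745]]
18.5 [[302.28623865 222.8792064 ]] [[372.47374072 190.90938579]]
```

```bash
python3 -m crank '[1,26,-25,30,-0.174, 1,52,-50,60,-0.348, 1,78,-75,90,-0.522, 1,104,-100,106,-0.696, 1,130,-125,106,-0.87, 1,156,-150,106,-1.044, 1,182,-175,106,-1.218, 1,208,-200,106,-1.392]'
```

```text
t: 1.15
tcp_pos: [0.4091, 0.3909, 0.3305]
tool_rot: [-0.537, -0.46, 0.537, -0.46]
force: [0.7, 0.4, -0.4]
finger_gap: 1.002
```

```bash
python3 -m crank '[1,26,-25,0,-0.174, 1,52,-50,0,-0.348, 1,78,-75,0,-0.522, 1,104,-100,0,-0.696, 1,130,-125,0,-0.87, 1,156,-150,0,-1.044, 1,182,-175,0,-1.218, 1,212,-200,0,-1.392,1,212,-200,0,-1.392]'; python3 - <<'E'
from h import *
snap('wrist','w1'); s=manip.sense(); print(s['tcp_pos'],s['q'],s['force'])
E
```

```text
t: 2.28
tcp_pos: [0.6224, 0.1896, 0.3298]
tool_rot: [-0.707, -0.009, 0.707, -0.01]
force: [0.3, -0.4, -0.5]
finger_gap: 1.002
[0.62095379 0.19092576 0.32987892] [1.26429970e-01 4.72038527e-01 1.23118095e+00 3.44896311e-04
 1.44001722e+00 1.66742503e+00] [-0.99215751  0.86232719 -0.608802  ]
```

View pics/w1.png

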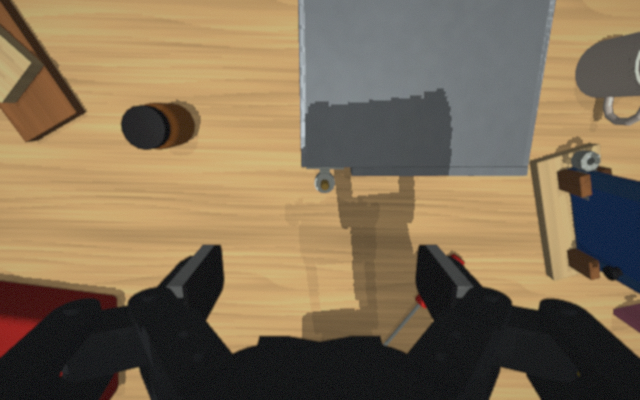

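```bash
python3 - <<'E'
from h import *
s=load('w1'); im=s['img'][140:220,290:390,::-1]; cv2.imwrite('pics/w1c.png',cv2.resize(im,None,fx=7,fy=7,interpolation=cv2.INTER_CUBIC))
w=world(s)
for v in range(172,192,2): print(v,[tuple((w[v,u]*1000).round(0)) for u in range(318,334,3)])
# cabinet top rect
P=w[0:175,290:560].reshape(-1,3); P=P[np.abs(P[:,2]-.199)<.006]
r=cv2.minAreaRect((P[:,:2]*1000).astype(np.float32)); print(r,P[:,2].mean()); print(cv2.boxPoints(r))
ex=np.array([np.cos(np.radians(1.8)),np.sin(np.radians(1.8)),0]);ey=np.array([-ex[1],ex[0],0])
c=np.array([.7115,.1096,0])
for dy in (-.0075,0,.0075): print(dy,proj(s,[c-.09*ex+(.085+dy)*ey+[0,0,z] for z in (.055,.071,.175,.191)]).round(1).tolist())
print('cabtop',proj(s,[c-.078*ex+.1*ey+[0,0,.2],c-.078*ex-.1*ey+[0,0,.2]]))
E
```

```text
172 [(np.float64(596.0), np.float64(190.0), np.float64(-0.0)), (np.float64(629.0), np.float64(187.0), np.float64(171.0)), (np.float64(629.0), np.float64(184.0), np.float64(171.0)), (np.float64(629.0), np.float64(181.0), np.float64(172.0)), (np.float64(627.0), np.float64(178.0), np.float64(161.0)), (np.float64(596.0), np.float64(167.0), np.float64(-2.0))]
174 [(np.float64(627.0), np.float64(190.0), np.float64(171.0)), (np.float64(627.0), np.float64(187.0), np.float64(173.0)), (np.float64(628.0), np.float64(184.0), np.float64(174.0)), (np.float64(628.0), np.float64(182.0), np.float64(175.0)), (np.float64(627.0), np.float64(179.0), np.float64(173.0)), (np.float64(594.0), np.float64(167.0), np.float64(1.0))]
176 [(np.float64(625.0), np.float64(190.0), np.float64(174.0)), (np.float64(626.0), np.float64(187.0), np.float64(174.0)), (np.float64(626.0), np.float64(184.0), np.float64(174.0)), (np.float64(626.0), np.float64(181.0), np.float64(174.0)), (np.float64(626.0), np.float64(179.0), np.float64(173.0)), (np.float64(624.0), np.float64(175.0), np.float64(166.0))]
178 [(np.float64(623.0), np
[... 2278 characters left out ...]
4(184.0), np.float64(174.0)), (np.float64(612.0), np.float64(181.0), np.float64(175.0)), (np.float64(612.0), np.float64(178.0), np.float64(173.0)), (np.float64(568.0), np.float64(166.0), np.float64(-0.0))]
((703.2571411132812, 107.22978210449219), (137.802734375, 200.91561889648438), 1.5237107276916504) 0.19890844105719
[[631.70886  205.81993 ]
 [637.0514     4.975364]
 [774.8054     8.639633]
 [769.4629   209.4842  ]]
-0.0075 [[322.6, 162.8], [322.8, 164.8], [323.9, 182.9], [324.1, 186.7]]
0 [[317.0, 162.8], [316.9, 164.8], [316.2, 182.9], [316.0, 186.8]]
0.0075 [[311.3, 162.8], [311.0, 164.8], [308.4, 182.9], [307.8, 186.8]]
cabtop [[298.77922758 176.01353369]
 [525.64196124 174.90666681]]
```

View pics/w1c.png

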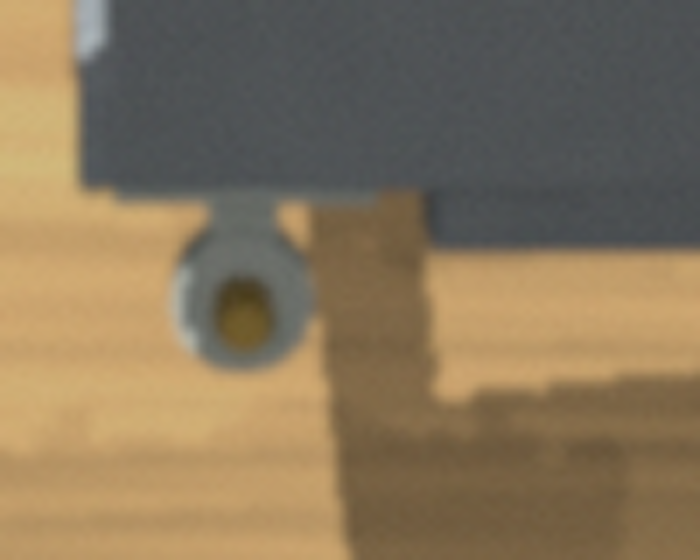

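```bash
python3 -m crank '[1,-8,-44,0,0.035, 1,-16,-88,0,0.07, 1,-24,-132,0,0.105, 1,-32,-176,0,0.14, 1,-40,-220,0,0.175, 1,-48,-264,0,0.21, 1,-56,-308,0,0.245, 1,-64,-350,0,0.28,1,-72,-390,0,0.305,1,-72,-390,0,0.305]'; python3 - <<'E' 
from h import *
s=snap('wrist','w2'); st=manip.sense(); print(st['tcp_pos'],st['q'])
w=world(s); 
P=w.reshape(-1,3); ok=np.abs(P[:,2]-.18)<.004
m=ok.reshape(400,640).astype(np.uint8); n,l,stt,cc=cv2.connectedComponentsWithStats(m)
for i in range(1,n):
    if stt[i,4]>300:
        Q=P[(l==i).ravel()]; r=cv2.minAreaRect((Q[:,:2]*1000).astype(np.float32)); print(stt[i],r,Q[:,2].mean())
E
```

```text
t: 3.58
tcp_pos: [0.5478, -0.1994, 0.3306]
tool_rot: [-0.697, -0.118, 0.697, -0.117]
force: [0.2, 0.8, -0.6]
finger_gap: 0.999
[ 0.5479858  -0.19783197  0.33063282] [-5.38555386e-01  3.66679927e-01  1.40310479e+00  7.76983253e-04
  1.37292337e+00  6.96968146e-01]
[304  67  28  29 491] ((631.7345581054688, -169.2098846435547), (23.62896728515625, 24.121580123901367), 19.142818450927734) 0.17710480688077798
[ 310   98   16  155 1950] ((547.00048828125, -198.36489868164062), (150.55368041992188, 13.95561695098877), 18.926095962524414) 0.1787981944575455
```

View pics/w2.png

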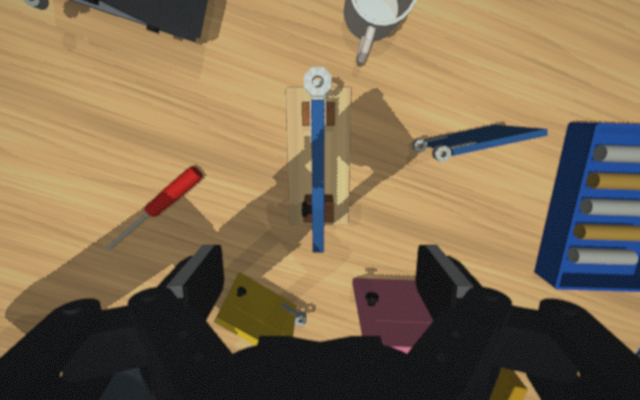

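```bash
python3 -m crank '[1,0,0,-50,0, 1,0,0,-95,0, 1,0,0,-130,0, 1,0,0,-152,0, 1,0,0,-161,0, 1,0,0,-161,0, 0,0,0,-161,0, 0,0,0,-161,0, 0,0,0,-161,0, 0,0,0,-161,0]' 60; python3 -m crank '[0,0,0,0,0, 0,0,0,0,0, 0,0,0,0,0,0,0,0,0,0,0,0,0,0,0]'
```

```text
t: 4.88
tcp_pos: [0.5487, -0.1982, 0.1701]
tool_rot: [0.697, 0.118, -0.697, 0.118]
force: [-0.0, -0.0, 0.6]
finger_gap: 0.142
t: 5.5
tcp_pos: [0.5487, -0.1984, 0.1703]
tool_rot: [0.697, 0.118, -0.697, 0.118]
force: [-1.3, 0.1, 4.9]
finger_gap: 0.108
```

```bash
python3 -m crank '[0,0,0,8,0, 0,0,0,20,0, 0,0,0,35,0, 0,0,0,55,0, 0,0,0,70,0, 0,0,0,85,0, 0,0,0,90,0,0,0,0,90,0]'; python3 - <<'E' 
from h import *
s=snap('wrist','w3'); st=manip.sense(); print(st['tcp_pos'],st['force'],st['ft_torque'],st['finger_gap'])
snap('side','s3')
E
```

```text
t: 6.5
tcp_pos: [0.5486, -0.1981, 0.26]
tool_rot: [0.697, 0.118, -0.697, 0.118]
force: [0.8, -0.7, -2.8]
finger_gap: 0.108
[ 0.5483104  -0.19788801  0.25945947] [ 0.54755885 -1.16899696 -2.69917973] [-0.01224825  0.01824572 -0.02479459] 0.110496677301515
```

View pics/w3.png

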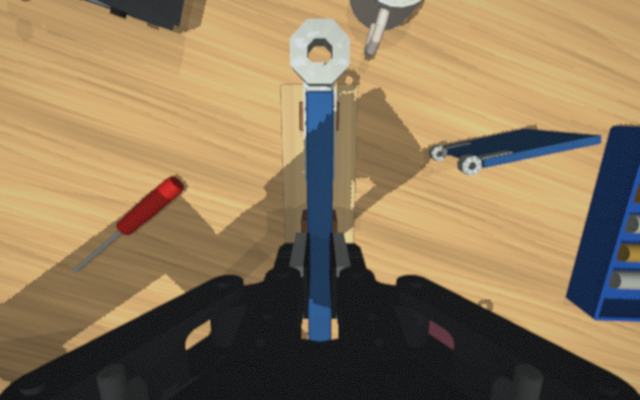

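View pics/s3.png

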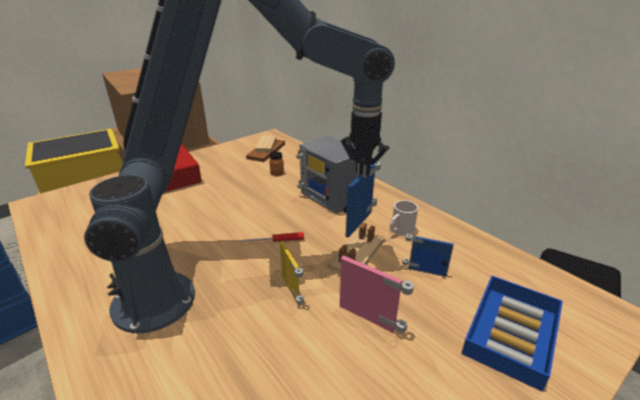

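```bash
python3 - <<'E' 2>&1 | grep -v Warn
from h import *
s=load('w3'); w=world(s); img=s['img'].astype(int)
roi=np.zeros((400,640),bool); roi[15:86,285:353]=1
P=w[roi&(w[...,2]>.262)&(w[...,2]<.275)]
r=cv2.minAreaRect((P[:,:2]*1000).astype(np.float32)); c,rad=cv2.minEnclosingCircle((P[:,:2]*1000).astype(np.float32)); print(r,c,rad,P[:,2].mean(), len(P))
roi[:]=0; roi[95:340,300:338]=1
bl=roi&(img[...,2]>img[...,0]*1.5)
for a,b in ((95,130),(130,160),(160,200),(310,338)):
    q=w[a:b][bl[a:b]]; q=q[q[:,2]>.255]; print(a,len(q),q.mean(0).round(4),np.median(q[:,2]))
# center estimation with pixel: hole centre ray at z=.268
m=((w[...,2]>.255))[15:86,285:353].astype(np.uint8)*1
q=w[15:86,285:353]; A=np.argwhere((q[...,2]>.262)); print(A.min(0)+[15,285],A.max(0)+[15,285])
im=s['img'][10:100,280:360,::-1]; cv2.imwrite('pics/w3c.png',cv2.resize(im,None,fx=6,fy=6,interpolation=cv2.INTER_CUBIC))
E
```

```text
((632.087158203125, -169.8011932373047), (24.5148868560791, 24.562591552734375), 63.81665802001953) (632.0994262695312, -169.72996520996094) 13.224794387817383 0.2663533504825173 2745
95 917 [ 0.6094 -0.1777  0.2684] 0.2684383507335302
130 778 [ 0.5966 -0.1822  0.2685] 0.26849748101290205
160 996 [ 0.5821 -0.1872  0.2685] 0.26852427000493345
310 626 [ 0.5128 -0.2112  0.2696] 0.26869573427514293
[ 18 290] [ 83 349]
```

View pics/w3c.png

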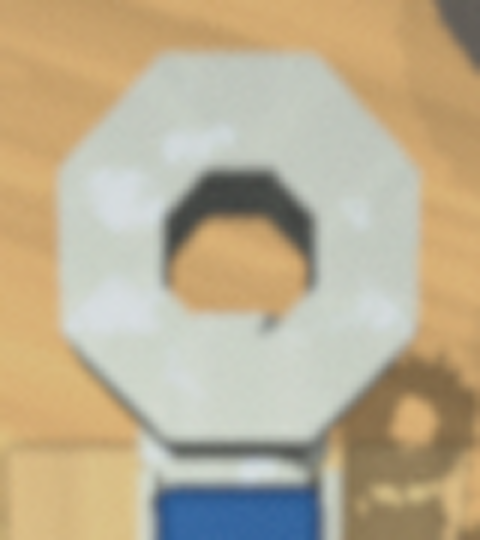

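```bash
python3 -m crank '[0,-25,15,0,0, 0,-50,40,0,-0.03, 0,-70,80,0,-0.07, 0,-70,125,0,-0.11, 0,-70,170,0,-0.15, 0,-70,215,0,-0.19, 0,-70,260,0,-0.23, 0,-70,305,0,-0.27, 0,-70,345,0,-0.3, 0,-70,370,0,-0.3]'; python3 -m crank '[0,0,9,0,0, 0,0,9,-20,0,0,0,9,-20,0]'; python3 - <<'E' 
from h import *
s=snap('wrist','w4'); st=manip.sense(); print(st['tcp_pos'],st['force'],st['ft_torque'],st['q'])
E
```

```text
t: 7.85
tcp_pos: [0.4779, 0.1738, 0.2592]
tool_rot: [-0.706, -0.013, 0.708, -0.013]
force: [0.4, -0.7, -3.6]
finger_gap: 0.104
t: 8.22
tcp_pos: [0.477, 0.1801, 0.2383]
tool_rot: [-0.705, -0.012, 0.709, -0.013]
force: [-1.2, -0.0, -1.7]
finger_gap: 0.104
[0.47790641 0.18014471 0.23911645] [-0.09947025 -0.05901407 -2.97630017] [-0.00379801 -0.00062877  0.06134665] [ 1.41617240e-01  3.56824880e-01  1.69655993e+00 -4.18285183e-04
  1.09103163e+00  1.67748537e+00]
```

View pics/w4.png

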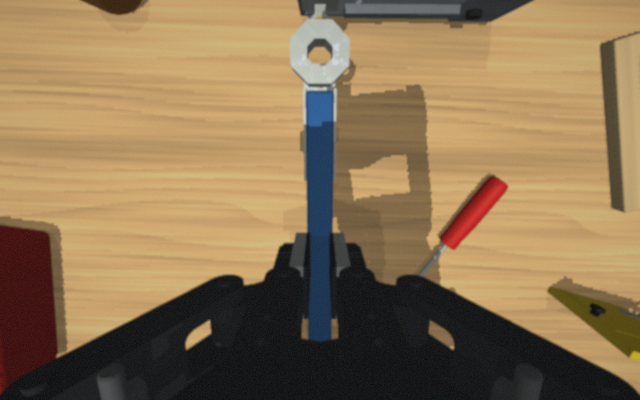

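```bash
python3 -m crank '[0,15,1,0,0, 0,32,1,0,0, 0,46,1,0,0, 0,54,1,0,0, 0,54,1,-12,0, 0,54,1,-20,0, 0,54,1,-20,0]'; python3 - <<'E' 
from h import *
s=snap('wrist','w5'); 
p=[];f=[]
for i in range(1):
    st=manip.sense(); print(st['tcp_pos'],st['force'],st['ft_torque'])
im=s['img'][0:100,270:370,::-1]; cv2.imwrite('pics/w5c.png',cv2.resize(im,None,fx=6,fy=6,interpolation=cv2.INTER_CUBIC))
s=snap('side','s5');im=s['img'][110:230,260:400,::-1]; cv2.imwrite('pics/s5c.png',cv2.resize(im,None,fx=5,fy=5,interpolation=cv2.INTER_CUBIC))
E
```

```text
t: 9.15
tcp_pos: [0.5311, 0.1819, 0.2184]
tool_rot: [-0.706, -0.013, 0.708, -0.013]
force: [-0.8, -0.4, -3.2]
finger_gap: 0.107
[0.53169428 0.18192548 0.21909502] [-0.337244    0.83299918 -2.83153953] [-0.02901217 -0.03141745 -0.05490557]
```

View pics/w5c.png

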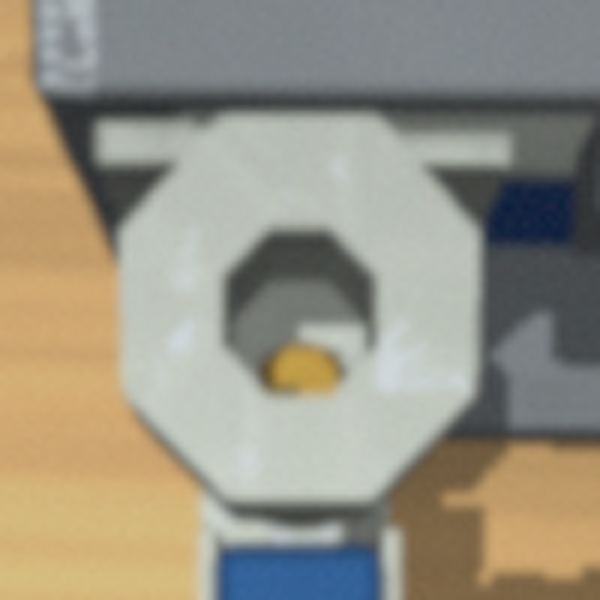

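View pics/s5c.png

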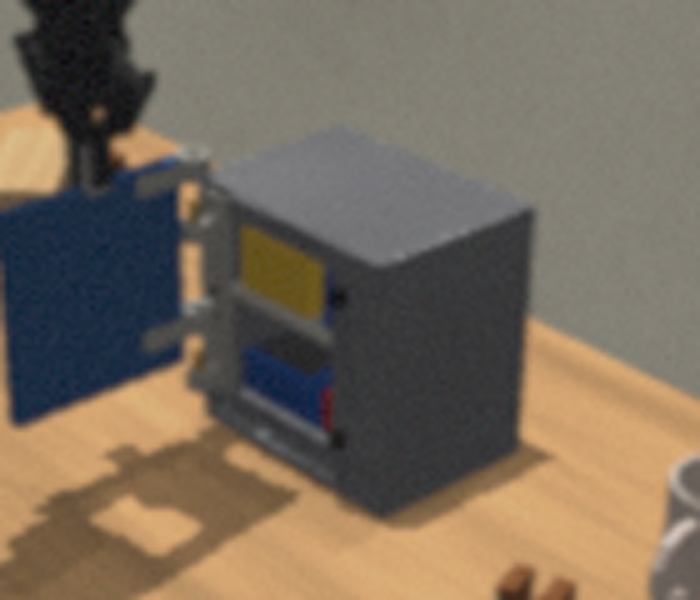

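```bash
python3 - <<'E' 2>&1 | grep -v Warn
from h import *
s=load('w5'); w=world(s)
def at(u,v,z):
    d=rot(s)@np.array([(u-s['cx'])/s['fx'],(v-s['cy'])/s['fy'],1]); o=np.array(s['origin']); return o+d*(z-o[2])/d[2]
print('pin top edge',at(320.4,57.8,.191), 'lat', at(314.2,62,.191),at(327.2,62,.191))
P=w[15:90,285:353].reshape(-1,3); P=P[(P[:,2]>.222)&(P[:,2]<.235)]
ax=P[:,2].mean(); c=cv2.minAreaRect((P[:,:2]*1000).astype(np.float32)); print(c,ax)
for v in range(52,66,2): print(v,[tuple((w[v,u]*1000).round(0).astype(int)) for u in range(312,332,2)])
E
```

```text
pin top edge [0.62160497 0.18364678 0.191     ] lat [0.61951516 0.18672445 0.191     ] [0.61974819 0.18012136 0.191     ]
((618.279541015625, 183.97142028808594), (26.8764705657959, 24.556245803833008), 1.7394216060638428) 0.22418287580871113
52 [(np.int64(627), np.int64(188), np.int64(173)), (np.int64(627), np.int64(187), np.int64(175)), (np.int64(627), np.int64(186), np.int64(174)), (np.int64(627), np.int64(185), np.int64(174)), (np.int64(627), np.int64(184), np.int64(173)), (np.int64(627), np.int64(183), np.int64(173)), (np.int64(627), np.int64(182), np.int64(175)), (np.int64(627), np.int64(181), np.int64(173)), (np.int64(627), np.int64(180), np.int64(175)), (np.int64(622), np.int64(179), np.int64(209))]
54 [(np.int64(626), np.int64(188), np.int64(174)), (np.int64(626), np.int64(187), np.int64(173)), (np.int64(626), np.int64(186), np.int64(174)), (np.int64(626), np.int64(185), np.int64(174)), (np.int64(626), np.int64(184), np.int64(174)), (np.int64(626), np.int64(183), np.int64(173)), (np.int64(626), np.int64(182), np.int64(174)), (np.int64(626), np.int64(181), np.int64(175)), (np
[... 1760 characters left out ...]
4(620), np.int64(183), np.int64(191)), (np.int64(620), np.int64(182), np.int64(190)), (np.int64(620), np.int64(181), np.int64(189)), (np.int64(616), np.int64(180), np.int64(224)), (np.int64(616), np.int64(180), np.int64(224))]
64 [(np.int64(614), np.int64(187), np.int64(225)), (np.int64(619), np.int64(187), np.int64(189)), (np.int64(619), np.int64(186), np.int64(190)), (np.int64(619), np.int64(185), np.int64(190)), (np.int64(619), np.int64(184), np.int64(191)), (np.int64(619), np.int64(183), np.int64(191)), (np.int64(619), np.int64(182), np.int64(190)), (np.int64(615), np.int64(181), np.int64(226)), (np.int64(615), np.int64(180), np.int64(223)), (np.int64(615), np.int64(180), np.int64(225))]
```

```bash
python3 - <<'E' 2>&1 | grep -v Warn
from h import *
s=load('w5'); w=world(s)
def at(u,v,z):
    d=rot(s)@np.array([(u-s['cx'])/s['fx'],(v-s['cy'])/s['fy'],1]); o=np.array(s['origin']); return (o+d*(z-o[2])/d[2]).round(4)
z=np.median(w[40:60,340:346,2]); print(z)
print(at(320,18,z),at(320,82.8,z),at(289.8,50,z),at(350,50,z))
print('hole',at(320,38.2,z),at(320,65.6,z))
E
```

```text
0.2241299135878555
[0.6317 0.1843 0.2241] [0.6073 0.1834 0.2241] [0.6195 0.1962 0.2241] [0.6204 0.1716 0.2241]
hole [0.6243 0.184  0.2241] [0.614  0.1836 0.2241]
```

```bash
python3 -m crank '[0,-0.5,0,-5,0, 0,-0.5,0,-10,0, 0,-0.5,0,-14,0, 0,-0.5,0,-16,0, 0,-0.5,0,-18,0, 0,-0.5,0,-18,0]';python3 -m crank '[0,0,0,-1,0, 0,0,0,-2,0, 0,0,0,-2,0]'; python3 - <<'E' 
from h import *
s=snap('wrist','w6'); 
st=manip.sense(); print(st['tcp_pos'],st['force'],st['ft_torque'])
im=s['img'][0:100,270:370,::-1]; cv2.imwrite('pics/w6c.png',cv2.resize(im,None,fx=6,fy=6,interpolation=cv2.INTER_CUBIC))
E
```

```text
t: 10.0
tcp_pos: [0.532, 0.1819, 0.2017]
tool_rot: [-0.707, -0.013, 0.707, -0.013]
force: [0.6, -0.3, -2.8]
finger_gap: 0.104
t: 10.38
tcp_pos: [0.5321, 0.1819, 0.1998]
tool_rot: [-0.707, -0.013, 0.707, -0.013]
force: [-0.9, 0.7, -3.0]
finger_gap: 0.107
[0.53208154 0.18192869 0.19980452] [ 0.3992772  -0.060557   -3.59345093] [ 0.00273309  0.01517888 -0.00677581]
```

View pics/w6c.png

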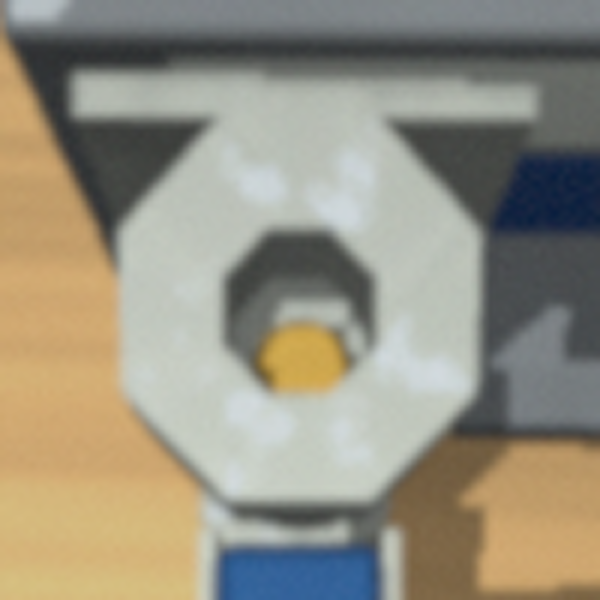

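```bash
python3 - <<'E' 2>&1 | grep -v Warn
from h import *
s=load('w6'); w=world(s)
def at(u,v,z):
    d=rot(s)@np.array([(u-s['cx'])/s['fx'],(v-s['cy'])/s['fy'],1]); o=np.array(s['origin']); return (o+d*(z-o[2])/d[2]).round(4)
z=np.median(w[40:60,340:346,2]); print(z)
print(at(320,18,z),at(320,82.8,z),at(289.8,50,z),at(350,50,z))
print('pin',at(320.3,53.8,.191),at(320.3,59.8,.191),at(313.3,60,.191),at(327.5,60,.191))
for v in range(52,66,2): print(v,[tuple((w[v,u]*1000).round(0).astype(int).tolist()) for u in range(312,332,2)])
E
```

```text
nan
[nan nan nan] [nan nan nan] [nan nan nan] [nan nan nan]
pin [0.6217 0.1838 0.191 ] [0.6192 0.1837 0.191 ] [0.619  0.1869 0.191 ] [0.6192 0.1804 0.191 ]
52 [(625, 188, 174), (625, 187, 173), (625, 186, 173), (625, 185, 174), (625, 184, 174), (625, 183, 175), (625, 182, 174), (625, 181, 175), (-9223372036854775808, -9223372036854775808, -9223372036854775808), (623, 179, 189)]
54 [(624, 188, 174), (624, 187, 173), (622, 186, 186), (622, 185, 189), (622, 184, 191), (622, 183, 190), (622, 182, 189), (625, 181, 173), (624, 180, 174), (624, 179, 174)]
56 [(623, 188, 174), (621, 187, 187), (621, 186, 190), (621, 185, 189), (621, 184, 190), (621, 183, 189), (621, 182, 190), (621, 181, 189), (623, 180, 174), (623, 179, 174)]
58 [(622, 188, 174), (620, 187, 191), (620, 186, 189), (620, 185, 190), (620, 184, 191), (620, 183, 190), (620, 182, 190), (620, 181, 191), (621, 180, 184), (622, 179, 175)]
60 [(620, 188, 186), (619, 187, 191), (619, 186, 190), (619, 185, 190), (619, 184, 191), (619, 183, 190), (619, 182, 190), (619, 181, 190), (620, 180, 187), (617, 180, 207)]
62 [(619, 188, 186), (618, 187, 190), (618, 186, 190), (618, 185, 189), (618, 184, 191), (618, 183, 190), (618, 182, 190), (619, 181, 190), (617, 180, 205), (616, 180, 206)]
64 [(616, 187, 205), (617, 187, 190), (618, 186, 189), (618, 185, 190), (618, 184, 190), (618, 183, 190), (618, 182, 189), (616, 181, 206), (616, 180, 205), (616, 180, 206)]
```

```bash
python3 -m crank '[0,0,0,-1,0, 0,0,0,-2,0, 0,0,0,-3,0, 0,0,0,-4,0, 0,0,0,-4,0]';python3 - <<'E' 
from h import *
st=manip.sense(); print(st['tcp_pos'],st['force'],st['ft_torque'])
E
```

```text
t: 11.05
tcp_pos: [0.5318, 0.1819, 0.1959]
tool_rot: [-0.707, -0.013, 0.707, -0.013]
force: [-0.8, -0.4, -0.9]
finger_gap: 0.107
[0.53184503 0.18190533 0.1958643 ] [-0.84455246 -0.4423529  -0.85057171] [-0.01055635  0.12518946  0.03240679]
```

```bash
python3 -m crank '[0,0,0,0,0,0,0,0,0,0]';python3 -m crank '[0,0,0,-1,0, 0,0,0,-1,0]'; python3 -m crank '[0,0,0,-1,0, 0,0,0,-1,0]'; python3 - <<'E' 
from h import *
st=manip.sense(); print(st['tcp_pos'],st['force'],st['ft_torque'])
E
```

```text
t: 11.3
tcp_pos: [0.5319, 0.1819, 0.1959]
tool_rot: [-0.707, -0.013, 0.707, -0.013]
force: [-2.1, -0.6, -0.9]
finger_gap: 0.105
t: 11.55
tcp_pos: [0.5319, 0.1819, 0.1945]
tool_rot: [-0.707, -0.013, 0.707, -0.013]
force: [-0.6, -0.2, -1.5]
finger_gap: 0.102
t: 11.8
tcp_pos: [0.5319, 0.1819, 0.1936]
tool_rot: [-0.707, -0.013, 0.707, -0.013]
force: [-0.3, 0.2, -2.5]
finger_gap: 0.104
[0.53189281 0.18188839 0.19355729] [-0.27347642  0.1633324  -2.49278801] [-0.0974823   0.24706579 -0.02421769]
```

```bash
python3 -m crank '[0,-0.4,0,0,0,0,-0.4,0,0,0]'; python3 - <<'E' 
from h import *
for i in range(1): st=manip.sense(); print(st['tcp_pos'],st['force'],st['ft_torque'])
E
python3 -m crank '[0,0,0,-1,0, 0,0,0,-2,0,0,0,0,-2,0]'; python3 - <<'E' 
from h import *
st=manip.sense(); print(st['tcp_pos'],st['force'],st['ft_torque'])
E
```

```text
t: 12.05
tcp_pos: [0.5319, 0.1819, 0.1938]
tool_rot: [0.707, 0.013, -0.707, 0.013]
force: [-1.0, 0.3, -2.7]
finger_gap: 0.107
[0.53185801 0.18192339 0.19378205] [-1.03859092  0.31682125 -2.6577711 ] [-0.09878997  0.13818217 -0.03305808]
t: 12.42
tcp_pos: [0.5318, 0.1819, 0.1917]
tool_rot: [0.707, 0.013, -0.707, 0.013]
force: [-0.7, -0.0, -3.2]
finger_gap: 0.107
[0.53176777 0.18192386 0.1917232 ] [-0.70979978 -0.01677317 -3.18190927] [-0.00115601  0.14761589 -0.0243597 ]
```

```bash
python3 -m crank '[0,0,0,-1,0, 0,0,0,-2,0,0,0,0,-2,0]'; python3 -m crank '[0,0,0,-1,0, 0,0,0,-2,0,0,0,0,-2,0]'; python3 - <<'E' 
from h import *
st=manip.sense(); print(st['tcp_pos'],st['force'],st['ft_torque'])
E
```

```text
t: 12.8
tcp_pos: [0.5317, 0.1819, 0.1897]
tool_rot: [0.707, 0.013, -0.707, 0.013]
force: [-0.4, 0.6, -3.9]
finger_gap: 0.108
t: 13.18
tcp_pos: [0.5318, 0.1819, 0.1877]
tool_rot: [0.707, 0.013, -0.707, 0.013]
force: [-0.6, -0.7, -2.2]
finger_gap: 0.106
[0.53175404 0.18192992 0.1876978 ] [-0.55498329 -0.70516894 -2.2331657 ] [0.03322364 0.17654139 0.03142355]
```

Descending freely; last millimetres in 1 mm steps until contact.

```bash
for i in 1 2; do python3 -m crank '[0,0,0,-1,0,0,0,0,-1,0]'|egrep 'tcp|force'; done
```

```text
tcp_pos: [0.5317, 0.1819, 0.1867]
force: [0.0, -0.5, -3.5]
tcp_pos: [0.5317, 0.1819, 0.1857]
force: [-0.6, -0.1, -2.5]
```

```bash
python3 -m crank '[0,0,0,-0.7,0,0,0,0,-0.7,0]'|egrep 'tcp|force'; python3 - <<'E' 
from h import *
st=manip.sense(); print(st['tcp_pos'],st['force'],st['ft_torque'])
E
```

```text
tcp_pos: [0.5317, 0.182, 0.1853]
force: [-1.4, -0.6, -0.2]
[0.53166658 0.18195519 0.18531623] [-1.39227272 -0.59378145 -0.15959185] [-0.05840653  0.26458442  0.02319471]
```

```bash
python3 -m crank '[0,0,0,-0.5,0,0,0,0,-0.5,0,0,0,0,-0.5,0]'|egrep 'tcp|force'; python3 - <<'E' 
from h import *
s=snap('wrist','w7')
st=manip.sense(); print(st['tcp_pos'],st['force'],st['ft_torque'])
im=s['img'][0:100,270:370,::-1]; cv2.imwrite('pics/w7c.png',cv2.resize(im,None,fx=5,fy=5,interpolation=cv2.INTER_CUBIC))
s=snap('side','s7');im=s['img'][110:230,260:400,::-1]; cv2.imwrite('pics/s7c.png',cv2.resize(im,None,fx=5,fy=5,interpolation=cv2.INTER_CUBIC))
E
```

```text
tcp_pos: [0.5317, 0.182, 0.1852]
force: [-3.6, 0.1, 5.2]
[0.53168461 0.18196847 0.18520492] [-4.32701325 -0.1392801   6.55930834] [ 0.00728979  0.57721815 -0.0148089 ]
```

View pics/w7c.png

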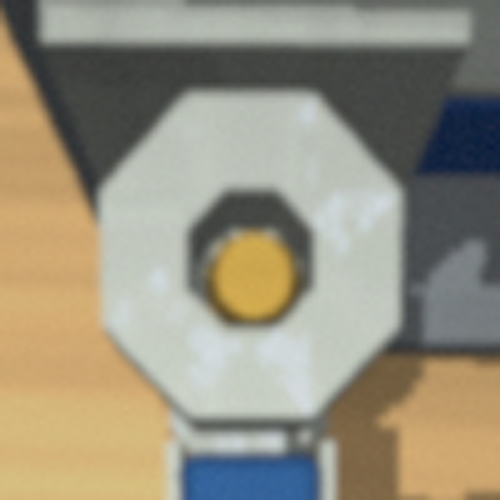

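View pics/s7c.png

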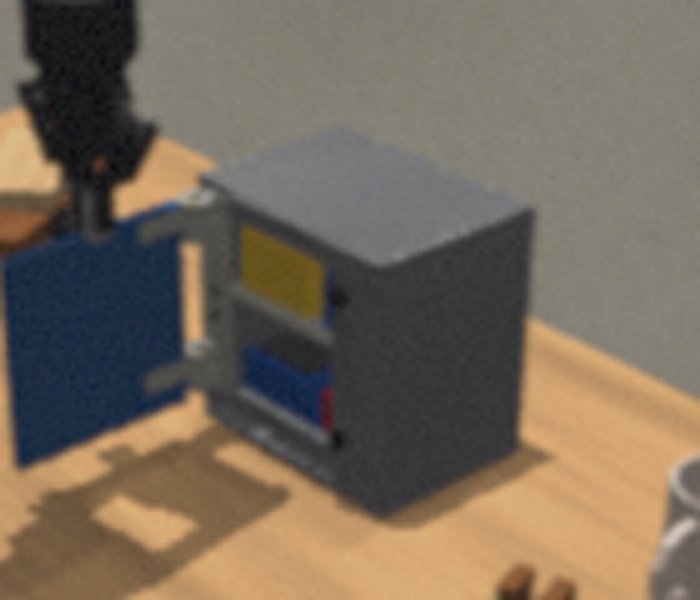

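```bash
python3 -m crank '[0.5,0,0,0.5,0,0.5,0,0,0.5,0,0.5,0,0,0.5,0,0.5,0,0,0.5,0,0.5,0,0,0.5,0]'; python3 -m crank '[0.5,0,0,20,0, 0.5,0,0,45,0, 0.5,0,0,75,0, 0.5,0,0,75,0]';  python3 - <<'E' 
from h import *
s=snap('wrist','w8'); snap('side','s8')
im=s['img'][0:100,270:370,::-1]; cv2.imwrite('pics/w8c.png',cv2.resize(im,None,fx=5,fy=5,interpolation=cv2.INTER_CUBIC))
w=world(s); img=s['img'].astype(int)
bl=(img[...,2]>img[...,0]*1.5)&(np.abs(w[...,2]-.195)<.006); P=w[bl]; print(len(P),P[:,2].mean(),cv2.minAreaRect((P[:,:2]*1000).astype(np.float32)))
E
```

```text
t: 15.02
tcp_pos: [0.5318, 0.1819, 0.1851]
tool_rot: [0.707, 0.013, -0.707, 0.013]
force: [-0.4, 0.5, -1.0]
finger_gap: 0.503
t: 15.52
tcp_pos: [0.5334, 0.1822, 0.2626]
tool_rot: [0.709, 0.013, -0.705, 0.012]
force: [0.2, 0.9, -1.0]
finger_gap: 0.505
2874 0.19261490014957888 ((528.1702880859375, 181.13156127929688), (147.73199462890625, 10.758970260620117), 1.6590113639831543)
```

View pics/w8.png

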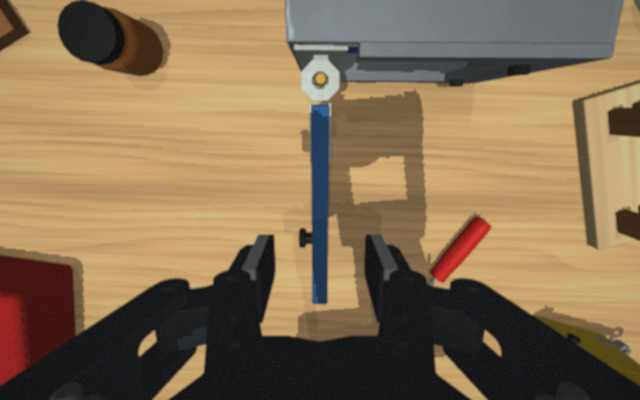

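View pics/s8.png

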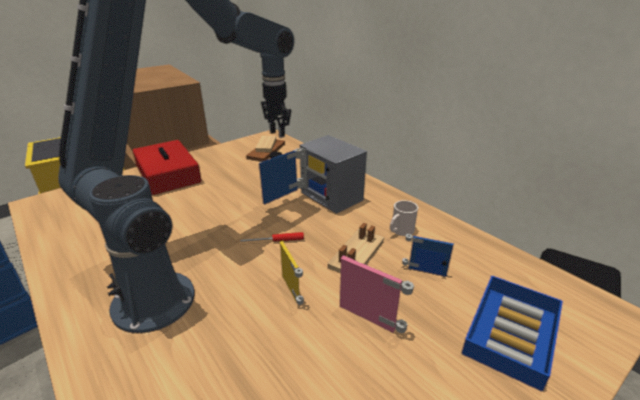

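```bash
python3 -m crank '[0,-20,25,0,0, 0,-40,43,0,0, 0,-40,43,0,0, 0,-40,43,-30,0, 0,-40,43,-60,0, 0,-40,43,-73,0,0,-40,43,-73,0]' 40; python3 - <<'E'
from h import *
st=manip.sense(); p=st['tcp_pos']; print(p,st['force'],st['q'])
H=np.array([.619,.1838])
for th in range(0,100,8):
    a=np.radians(181.8+th); b=a-np.pi/2
    F=H+.125*np.array([np.cos(a),np.sin(a)])+.021*np.array([np.cos(b),np.sin(b)])
    print(th,((F-p[:2])*1000).round(0),round(np.radians(th),2))
E
```

```text
t: 16.5
tcp_pos: [0.4915, 0.2244, 0.186]
tool_rot: [-0.706, -0.012, 0.708, -0.013]
force: [0.9, -0.6, 0.6]
finger_gap: -0.003
[0.49148678 0.2243789  0.18597438] [ 0.88558215 -0.63807909  0.62691205] [ 2.21428488e-01  4.66584715e-01  1.68449003e+00 -1.62995232e-04
  9.93043733e-01  1.75707805e+00]
0 [  2. -24.] 0.0
8 [  1. -41.] 0.14
16 [  2. -59.] 0.28
24 [  6. -76.] 0.42
32 [ 12. -93.] 0.56
40 [  20. -108.] 0.7
48 [  31. -122.] 0.84
56 [  43. -135.] 0.98
64 [  57. -146.] 1.12
72 [  72. -155.] 1.26
80 [  89. -161.] 1.4
88 [ 106. -166.] 1.54
96 [ 124. -167.] 1.68
```

```bash
python3 -m crank '[0,2,-8,0,0, 0,2,-15,0,0, 0,2,-20,0,0, 0,2,-24,0,0, 0,1,-32,0,0.07, 0,1,-41,0,0.14, 0,1,-50,0,0.21, 0,2,-59,0,0.28, 0,4,-68,0,0.35, 0,6,-76,0,0.42]'; python3 - <<'E'
from h import *
s=snap('wrist','w9'); st=manip.sense(); print(st['force'])
E
```

```text
t: 17.75
tcp_pos: [0.4977, 0.1485, 0.1873]
tool_rot: [0.689, 0.161, -0.689, 0.161]
force: [0.2, 0.6, 0.3]
finger_gap: 0.005
[ 0.04920454 -0.64701186 -0.35141369]
```

View pics/w9.png

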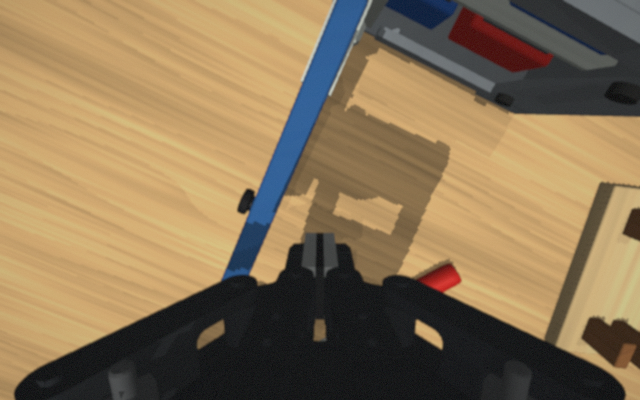

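```bash
python3 - <<'E'
from h import *
s=load('w9');w=world(s)
for u,v in ((340,30),(310,100),(280,170),(262,210),(245,255),(246,200),(319,240),(319,280),(310,236)): print(u,v,w[v,u].round(3))
st=manip.sense();p=st['tcp_pos'];Rm=R.from_quat(st['tool_rot']).as_matrix();print(p,st['q'])
print(proj(s,[p+Rm[:,0]*d for d in (0,.006,.025)]))
s=snap('side','s9');snap('scene','c9')
cv2.imwrite('pics/s9c.png',cv2.resize(s['img'][90:230,220:400,::-1],None,fx=4,fy=4,interpolation=cv2.INTER_CUBIC))
E
```

```text
340 30 [0.588 0.183 0.192]
310 100 [0.558 0.182 0.193]
280 170 [0.525 0.181 0.193]
262 210 [0.504 0.181 0.192]
245 255 [0.479 0.179 0.193]
246 200 [0.477 0.196 0.115]
319 240 [0.507 0.153 0.206]
319 280 [0.502 0.15  0.23 ]
310 236 [0.505 0.156 0.201]
[0.49812998 0.14769459 0.18729938] [ 7.33220134e-02  4.38283119e-01  1.73554236e+00 -7.74824270e-04
  9.67204571e-01  1.18557444e+00]
[[319.83549032 244.64348282]
 [319.83292386 239.90767712]
 [319.82586198 226.87662594]]
```

View pics/s9c.png

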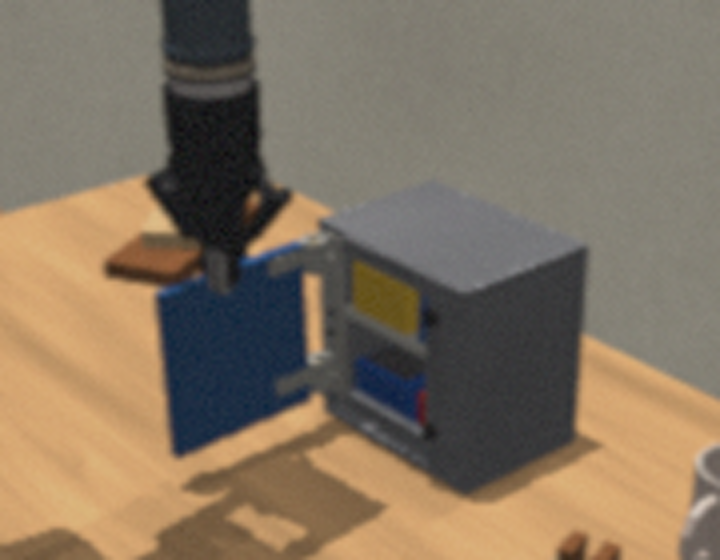

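View pics/c9.png

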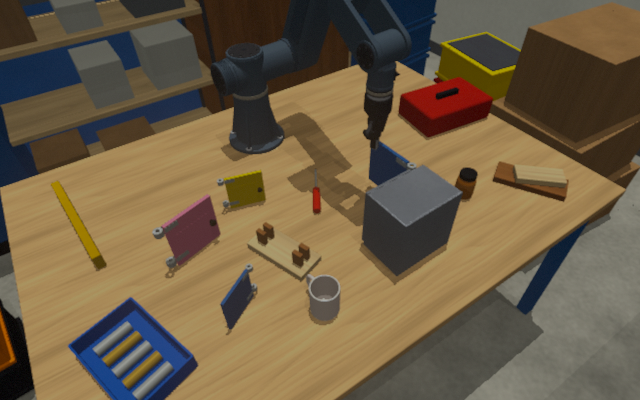

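```bash
python3 - <<'E'
from h import *
s=load('s9');w=world(s)
for v in range(150,172,2): print(v,[tuple(w[v,u].round(3).tolist()) for u in (270,273,276,279)])
st=manip.sense();p=st['tcp_pos'];print(proj(s,[p-[0,0,.025],p,[p[0],p[1],.2]]))
E
```

```text
150 [(0.481, 0.15, 0.24), (0.493, 0.15, 0.236), (0.49, 0.128, 0.244), (0.495, 0.118, 0.246)]
152 [(0.483, 0.153, 0.231), (0.489, 0.145, 0.232), (0.492, 0.132, 0.235), (0.494, 0.117, 0.24)]
154 [(0.484, 0.157, 0.222), (0.487, 0.143, 0.226), (0.494, 0.136, 0.226), (0.508, 0.139, 0.222)]
156 [(0.635, 0.401, 0.084), (0.487, 0.143, 0.219), (0.493, 0.135, 0.22), (0.508, 0.14, 0.214)]
158 [(0.633, 0.4, 0.076), (0.488, 0.146, 0.211), (0.494, 0.137, 0.212), (0.506, 0.139, 0.208)]
160 [(0.495, 0.177, 0.19), (0.486, 0.143, 0.205), (0.495, 0.14, 0.203), (0.508, 0.141, 0.199)]
162 [(0.493, 0.174, 0.184), (0.487, 0.145, 0.197), (0.495, 0.14, 0.196), (0.53, 0.176, 0.172)]
164 [(0.492, 0.174, 0.177), (0.505, 0.175, 0.173), (0.518, 0.177, 0.168), (0.53, 0.177, 0.164)]
166 [(0.492, 0.175, 0.169), (0.502, 0.172, 0.168), (0.516, 0.174, 0.162), (0.529, 0.175, 0.158)]
168 [(0.49, 0.173, 0.163), (0.503, 0.175, 0.158), (0.516, 0.175, 0.155), (0.529, 0.177, 0.149)]
170 [(0.491, 0.174, 0.155), (0.504, 0.176, 0.15), (0.514, 0.173, 0.148), (0.526, 0.174, 0.144)]
[[275.87243516 170.13518282]
 [275.43453144 163.37141431]
 [275.20803077 159.87293275]]
```

```bash
python3 -m crank '[0,0,0,20,0, 0,-3,25,20,-0.14, 0,-5,50,20,-0.28, 0,-6,76,20,-0.42, 0,-6,76,0,-0.42, 0,-6,76,-22,-0.42,0,-6,76,-22,-0.42]'; python3 - <<'E'
from h import *
s=snap('side','s10');w=world(s); st=manip.sense();p=st['tcp_pos'];print(p,st['force'])
s=snap('wrist','w10')
E
```

```text
t: 18.77
tcp_pos: [0.4902, 0.225, 0.1638]
tool_rot: [-0.706, -0.012, 0.708, -0.013]
force: [0.4, -0.2, -0.3]
finger_gap: 0.0
[0.49111097 0.22510883 0.16475517] [ 1.17799239 -0.34682003 -0.13825922]
```

View pics/w10.png

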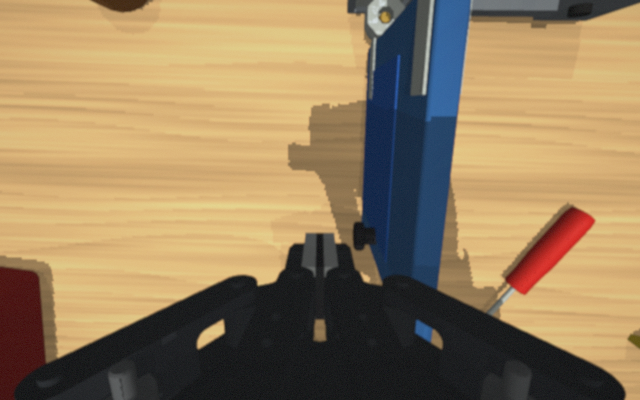

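```bash
python3 - <<'E'
from h import *
s=load('w10');w=world(s)
for u,v in ((340,250),(350,270),(365,285),(390,285),(400,290),(430,305),(430,200),(385,15),(310,236)): print(u,v,w[v,u].round(3))
E
```

```text
340 250 [0.498 0.216 0.184]
350 270 [0.505 0.214 0.215]
365 285 [0.504 0.21  0.222]
390 285 [0.504 0.202 0.222]
400 290 [0.504 0.2   0.225]
430 305 [0.504 0.193 0.233]
430 200 [0.524 0.182 0.193]
385 15 [0.62  0.184 0.07 ]
310 236 [0.502 0.229 0.179]
```

```bash
python3 -m crank '[0,2,-10,0,0, 0,2,-18,0,0, 0,2,-24,0,0, 0,1,-32,0,0.07, 0,1,-41,0,0.14, 0,1,-50,0,0.21, 0,2,-59,0,0.28, 0,4,-68,0,0.35, 0,6,-76,0,0.42]'; python3 - <<'E'
from h import *
s=snap('wrist','w11'); st=manip.sense(); print(st['force'])
E
```

```text
t: 20.0
tcp_pos: [0.4977, 0.1482, 0.1653]
tool_rot: [0.689, 0.16, -0.689, 0.16]
force: [0.5, 0.6, -0.5]
finger_gap: 0.005
[ 0.36619318 -0.77457937  0.09450396]
```

View pics/w11.png

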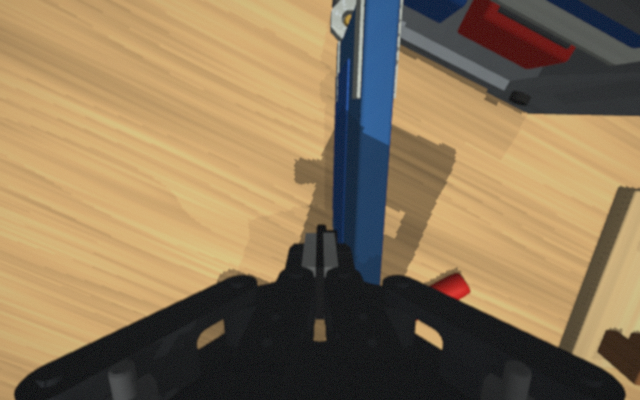

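```bash
python3 -m crank '[0,3,-8,0,0.07, 0,6,-17,0,0.14, 0,10,-25,0,0.21, 0,14,-32,0,0.28, 0,20,-39,0,0.35, 0,25,-46,0,0.42, 0,31,-53,0,0.49, 0,37,-59,0,0.56, 0,44,-65,0,0.63, 0,51,-70,0,0.7]'; python3 - <<'E'
from h import *
s=snap('wrist','w12'); st=manip.sense(); print(st['force'])
w=world(s); img=s['img'].astype(int)
bl=(img[...,2]>img[...,0]*1.5)&(np.abs(w[...,2]-.193)<.003); P=w[bl]; print(len(P),cv2.minAreaRect((P[:,:2]*1000).astype(np.float32)))
E
```

```text
t: 21.3
tcp_pos: [0.5487, 0.0785, 0.1652]
tool_rot: [-0.592, -0.387, 0.592, -0.386]
force: [0.1, 0.1, -0.6]
finger_gap: -0.006
[ 0.83191788 -0.45550882  0.20365712]
8641 ((586.5968627929688, 113.4237289428711), (106.20624542236328, 12.16280460357666), 64.71578216552734)
```

View pics/w12.png

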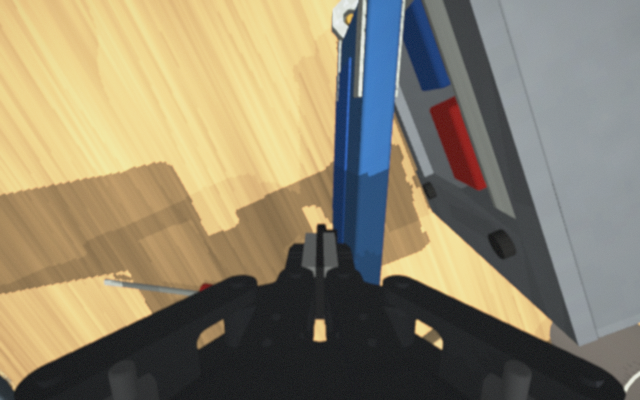

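```bash
python3 -m crank '[0,7,-5,0,0.07, 0,15,-9,0,0.14, 0,23,-12,0,0.21, 0,32,-15,0,0.28, 0,36,-17,0,0.315, 0,40,-18,0,0.35, 0,44,-19,0,0.385, 0,49,-20,0,0.42, 0,49,-20,0,0.42]'; python3 - <<'E'
from h import *
s=snap('wrist','w13'); st=manip.sense(); print(st['force'])
w=world(s); img=s['img'].astype(int)
bl=(img[...,2]>img[...,0]*1.5)&(np.abs(w[...,2]-.193)<.003); P=w[bl]; print(len(P),cv2.minAreaRect((P[:,:2]*1000).astype(np.float32)))
E
```

```text
t: 22.48
tcp_pos: [0.5982, 0.0588, 0.1652]
tool_rot: [0.499, 0.501, -0.499, 0.501]
force: [-0.4, -0.8, -0.1]
finger_gap: 0.002
[-0.78250287  0.30578079  0.07692495]
8819 ((618.23876953125, 105.61372375488281), (107.4293441772461, 12.92879867553711), 89.07483673095703)
```

View pics/w13.png

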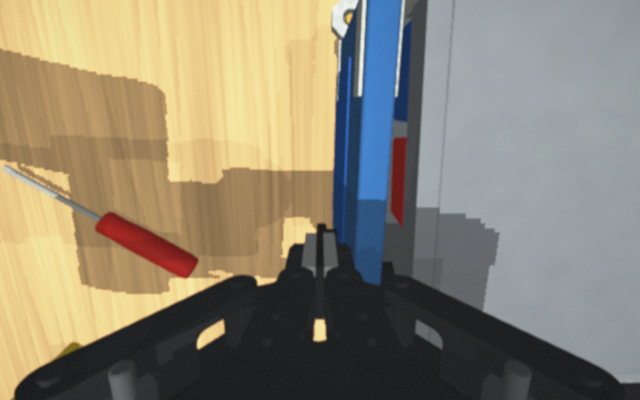

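```bash
python3 -m crank '[0,2,0,0,0.015, 0,3.5,0,0,0.03, 0,5,0,0,0.04, 0,6,0,0,0.047,0,6,0,0,0.047]'; python3 - <<'E'
from h import *
s=snap('wrist','w14'); st=manip.sense(); print(st['force'])
w=world(s); img=s['img'].astype(int)
bl=(img[...,2]>img[...,0]*1.5)&(np.abs(w[...,2]-.193)<.003); P=w[bl]; print(len(P),cv2.minAreaRect((P[:,:2]*1000).astype(np.float32)))
E
python3 -m crank '[0,0.7,0,0,0,0,0.7,0,0,0]'; python3 -m crank '[0,0,0,0,0]'
```

```text
t: 23.15
tcp_pos: [0.6037, 0.0589, 0.1651]
tool_rot: [0.487, 0.513, -0.487, 0.513]
force: [0.4, -0.7, -0.4]
finger_gap: 0.002
[-0.32929416 -1.18142307 -0.03710688]
8808 ((621.404541015625, 106.83657836914062), (12.991925239562988, 106.59780883789062), 1.8196065425872803)
t: 23.45
tcp_pos: [0.6043, 0.0589, 0.1651]
tool_rot: [0.487, 0.513, -0.487, 0.513]
force: [-1.3, -0.9, 0.2]
finger_gap: -0.002
t: 23.58
tcp_pos: [0.6043, 0.0589, 0.1651]
tool_rot: [0.487, 0.513, -0.487, 0.513]
force: [-1.2, 0.0, 0.2]
finger_gap: 0.002
```

```bash
python3 -m crank '[0,-2,0,0,0, 0,-8,0,0,0, 0,-20,0,0,0, 0,-45,0,0,0, 0,-70,0,30,0, 0,-80,0,75,0, 0,-80,0,110,0,0,-80,0,110,0]'; python3 - <<'E'
from h import *
s=snap('wrist','w15'); st=manip.sense(); print(st['force'],st['tcp_pos'])
w=world(s); img=s['img'].astype(int)
bl=(img[...,2]>img[...,0]*1.5)&(np.abs(w[...,2]-.193)<.004); P=w[bl]; print(len(P),P[:,2].mean(),cv2.minAreaRect((P[:,:2]*1000).astype(np.float32)))
s=snap('side','s15'); cv2.imwrite('pics/s15c.png',cv2.resize(s['img'][110:230,260:400,::-1],None,fx=5,fy=5,interpolation=cv2.INTER_CUBIC))
E
```

```text
t: 24.58
tcp_pos: [0.5254, 0.0589, 0.2782]
tool_rot: [0.488, 0.511, -0.485, 0.515]
force: [0.7, -0.5, -0.7]
finger_gap: 0.001
[ 0.66109709  0.18410319 -0.59428439] [0.52424207 0.05896486 0.27628067]
3431 0.19254719099921597 ((619.6116333007812, 92.95733642578125), (148.77064514160156, 13.170937538146973), 89.98818969726562)
```

View pics/w15.png

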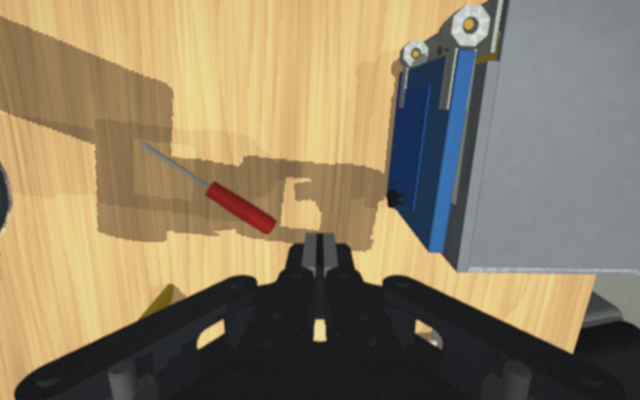

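View pics/s15c.png

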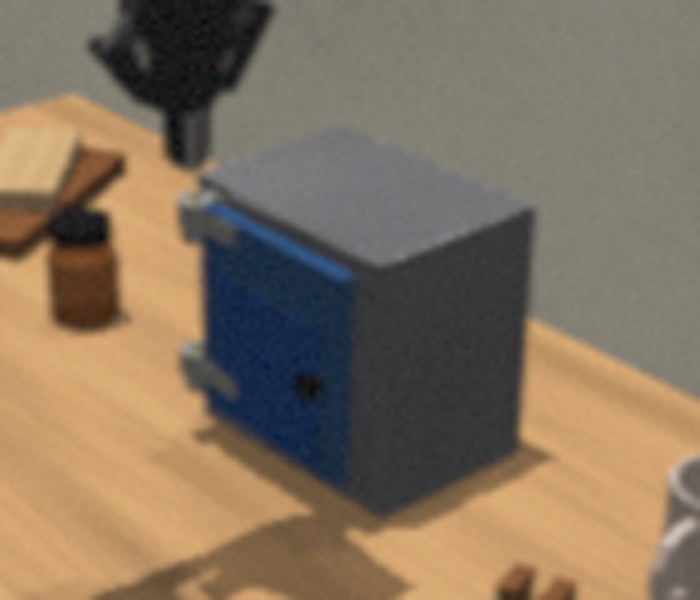

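```bash
python3 -m crank '[0,0,0,0,0,0,0,0,0,0,0,0,0,0,0,0,0,0,0,0]'; cat > ang.py <<'E'
from h import *
import sys
s=snap('wrist',sys.argv[1]); w=world(s); img=s['img'].astype(int)
bl=(img[...,2]>img[...,0]*1.5)&(np.abs(w[...,2]-.193)<.003); P=w[bl][:,:2]
c=P.mean(0);v=np.linalg.svd(P-c)[2][0] if len(P)<5000 else None
print('door',len(P),c,np.degrees(np.arctan2(v[1],v[0]))%180)
m=np.abs(w[...,2]-.199)<.003; m[:,:440]=0
E=[]
for r in range(70,260,3):
    u=np.where(m[r])[0]
    if len(u): E.append(w[r,u.min()+0,:2])
E=np.array(E); k=np.polyfit(E[:,1],E[:,0],1); res=E[:,0]-np.polyval(k,E[:,1]); g=np.abs(res)<.003; k=np.polyfit(E[g,1],E[g,0],1); print('cab edge',(90-np.degrees(np.arctan(k[0])))%180,g.sum(),k)
# door panel gap to cabinet frame front (x) at both ends
t=(P-c)@v; n=np.array([-v[1],v[0]])
for lo,hi in ((-.07,-.05),(.05,.07)):
    q=P[(t>lo)&(t<hi)]; y=q[:,1].mean(); print('y',y.round(4),'door x',q[:,0].mean().round(4),'cab x',np.polyval(k,y).round(4))
E
python3 ang.py w16
```

```text
t: 25.18
tcp_pos: [0.5243, 0.0589, 0.2747]
tool_rot: [0.487, 0.513, -0.487, 0.513]
force: [-0.4, -0.0, -0.5]
finger_gap: 0.002
door 3486 [0.6192305  0.09931205] 90.36149938663847
cab edge 91.79535871945178 64 [-0.03134518  0.63638077]
y 0.1584 door x 0.6189 cab x 0.6314
y 0.0394 door x 0.6197 cab x 0.6351
```

```bash
python3 -m crank '[0,0,0,-40,0, 0,10,0,-80,0, 0,30,0,-110,0, 0,55,0,-110,0, 0,68,0,-110,0, 0,73,0,-110,0, 0,75,0,-110,0, 0,76,0,-110,0, 0,77,0,-110,0, 0,78,0,-110,0]'; python3 -m crank '[0,0.5,0,0,0, 0,1,0,0,0, 0,1,0,0,0, 0,1,0,0,0]';python3 - <<'E'
from h import *
s=snap('wrist','w17')
w=world(s); img=s['img'].astype(int)
bl=(img[...,2]>img[...,0]*1.5)&(np.abs(w[...,2]-.193)<.003); P=w[bl][:,:2]; P=P[::3];c=P.mean(0);v=np.linalg.svd(P-c,full_matrices=False)[2][0];print(np.degrees(np.arctan2(v[1],v[0]))%180, cv2.minAreaRect((P*1000).astype(np.float32)))
print(manip.sense()['force'])
E
```

```text
t: 26.48
tcp_pos: [0.6021, 0.0589, 0.1653]
tool_rot: [0.487, 0.513, -0.487, 0.513]
force: [-0.7, 0.2, 0.3]
finger_gap: -0.005
t: 26.98
tcp_pos: [0.6034, 0.0589, 0.1651]
tool_rot: [0.487, 0.513, -0.487, 0.513]
force: [-0.0, -0.4, 0.5]
finger_gap: 0.001
91.82365028608882 ((621.470947265625, 106.98733520507812), (12.774989128112793, 106.77802276611328), 1.030341625213623)
[ 0.38028635 -0.70330076  0.33713053]
```

```bash
python3 -m crank '[0,-0.2,0,0,0, 0,-0.5,0,0,0, 0,-1,0,0,0, 0,-2,0,0,0, 0,-4,0,0,0, 0,-8,0,0,0, 0,-16,0,0,0, 0,-40,0,0,0, 0,-70,0,30,0,0,-79,0,60,0]'; python3 -m crank '[0,0,0,35,0,0,0,0,49,0,0,0,0,49,0]'; python3 ang.py w18
```

```text
t: 28.28
tcp_pos: [0.5212, 0.0592, 0.2251]
tool_rot: [0.486, 0.514, -0.488, 0.512]
force: [0.4, 0.6, -0.1]
finger_gap: 0.005
t: 28.65
tcp_pos: [0.5246, 0.0589, 0.2747]
tool_rot: [0.487, 0.512, -0.486, 0.513]
force: [-0.2, 0.1, -1.5]
finger_gap: 0.001
door 3488 [0.62051059 0.09934157] 91.1185079314071
cab edge 91.79086487113629 64 [-0.03126667  0.63637287]
y 0.1584 door x 0.6194 cab x 0.6314
y 0.0395 door x 0.6218 cab x 0.6351
```

```bash
python3 -m crank '[0,0,0,-40,0, 0,10,0,-80,0, 0,30,0,-109,0, 0,55,0,-109,0, 0,70,0,-109,0, 0,74,0,-109,0, 0,76,0,-109,0, 0,77,0,-109,0, 0,78,0,-109,0, 0,78.7,0,-109,0]'; python3 -m crank '[0,0.3,0,0,0, 0,0.6,0,0,0, 0,0.6,0,0,0, 0,0.6,0,0,0, 0,0.6,0,0,0, 0,0.5,0,0,0, 0,0.4,0,0,0, 0,0.3,0,0,0, 0,0.2,0,0,0, 0,0.1,0,0,0]';  python3 -m crank '[0,-0.1,0,0,0, 0,-0.2,0,0,0, 0,-0.3,0,0,0, 0,-0.4,0,0,0, 0,-0.5,0,0,0, 0,-0.6,0,0,0, 0,-0.7,0,0,0, 0,-0.9,0,0,0, 0,-1.2,0,0,0, 0,-1.6,0,0,0]';  python3 -m crank '[0,-0.5,0,0,0, 0,-1.5,0,0,0, 0,-3,0,0,0, 0,-8,0,0,0, 0,-16,0,0,0, 0,-40,0,0,0, 0,-70,0,30,0,0,-77,0,60,0,0,-77,0,109,0,0,-77,0,109,0]'; python3 ang.py w19
```

```text
t: 29.95
tcp_pos: [0.6029, 0.0589, 0.1653]
tool_rot: [0.487, 0.513, -0.487, 0.513]
force: [0.1, -0.2, 0.5]
finger_gap: -0.002
t: 31.2
tcp_pos: [0.6032, 0.0589, 0.1651]
tool_rot: [0.487, 0.513, -0.487, 0.513]
force: [0.4, 1.0, 0.4]
finger_gap: -0.001
t: 32.45
tcp_pos: [0.6015, 0.0589, 0.1651]
tool_rot: [0.487, 0.513, -0.487, 0.513]
force: [0.6, -0.5, 0.4]
finger_gap: -0.001
t: 33.7
tcp_pos: [0.5266, 0.0588, 0.2782]
tool_rot: [0.489, 0.51, -0.485, 0.515]
force: [0.3, 0.3, -1.0]
finger_gap: -0.001
door 3358 [0.62079701 0.099241  ] 91.31583756806947
cab edge 91.78429605533134 64 [-0.03115191  0.63634038]
y 0.1584 door x 0.6195 cab x 0.6314
y 0.0395 door x 0.6222 cab x 0.6351
```

```bash
python3 -m crank '[0,-30,0,20,0,0,-30,0,20,0,0,-30,0,20,0,0,-30,0,20,0]'; python3 - <<'E'
from h import *
s=snap('scene','c20'); s=snap('side','s20'); cv2.imwrite('pics/s20c.png',cv2.resize(s['img'][110:230,260:400,::-1],None,fx=5,fy=5,interpolation=cv2.INTER_CUBIC))
E
```

```text
t: 34.25
tcp_pos: [0.4948, 0.0588, 0.2931]
tool_rot: [0.487, 0.513, -0.487, 0.512]
force: [-0.3, 0.4, -0.1]
finger_gap: 0.001
```

View pics/c20.png

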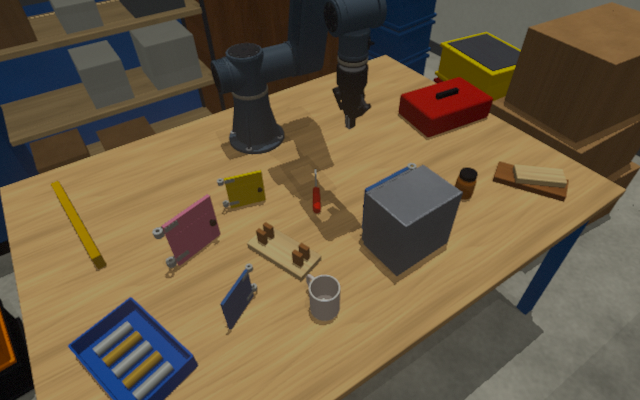

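View pics/s20c.png

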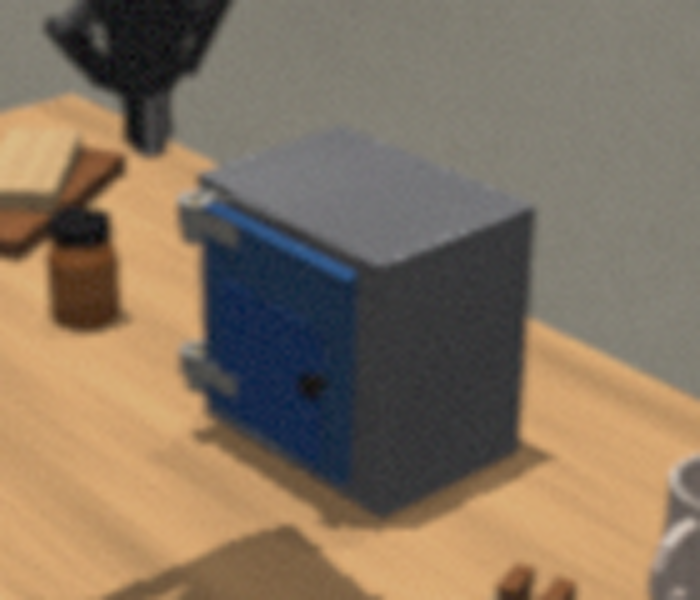

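The door hangs on both pins and is shut in the side view, with the knob at about (310,385) in the crop. The mug, jar and screwdriver have not moved, and the arm is clear.

```bash
python3 -c "
from station import workorder; print(workorder.sign_off())"
```

```text
the job is handed in; nothing more can be done
None
```

The blue door is hung on both hinge pins and shut, the arm is clear of it, and the job was handed in at about 34 s.

- **Lift and hang:** I gripped the door by its top edge, lifted it from the rack and brought it in level from the front. The plate stands about 7 mm towards −y from its mark, and I could see the upper pin through its socket. I lowered it in small steps. It came to a stop at the expected home height, with the sensor reading rising to about +6.5 N from −3 N. After release the door's top sat at 0.1926 m, which matches 0.195 m given the cameras read about 2 mm low.
- **Swing shut:** I pushed the door shut on its outer face with the closed fingers rather than carrying it in the grip. The first try passed just over the door's top edge without touching it, because the fingertips sit higher than I had reckoned, so I repeated it lower. After the first proper closing it rested 1.4° open, so I closed it twice more, backing off more slowly each time.
- **Final checks:** The door reads about 0.5° short of parallel with the cabinet front, roughly 1 mm at its free edge. That is about the measuring error plus the play in the sockets. The last pictures show both sockets on the pins and the mug, jar, screwdriver and look-alike doors where they were. I did not see the lower socket's seat directly; I take it as home from the door's height and level.

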